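# Set out the fish-food range by size

### The job

The biggest tub of fish food already stands at one end of the display riser, beside the row of four ticket stands. Finish the row: stand the other four tubs upright in the middle of the ticket stands, one on each, in order of size going down from the biggest tub, so that the smallest is furthest from it. Set each tub down rather than dropping or knocking it over, and leave the biggest tub and the magnetic glass cleaner where they are.

Things in the scene. Friction and masses are not known exactly. Their poses are not given: they have to be found in the camera images.
- tub_s_mid (a point): smallest of the four loose tubs of fish food: a plain upright cylinder, white with a green label band and a ribbed grey screw lid, 38 mm in diameter, 46 mm tall, about 35 g, rigid. It starts upright on the table on the robot's side of the riser. The point is on its axis, half-way up (23 mm over its underside); z is its axis, up when upright.
- tub_m_mid (a point): second smallest of the four loose tubs of fish food: a plain upright cylinder, white with a green label band and a ribbed grey screw lid, 44 mm in diameter, 60 mm tall, about 60 g, rigid. It starts upright on the table on the robot's side of the riser. The point is on its axis, half-way up (30 mm over its underside); z is its axis, up when upright.
- tub_l_mid (a point): third smallest of the four loose tubs of fish food: a plain upright cylinder, white with a green label band and a ribbed grey screw lid, 51 mm in diameter, 76 mm tall, about 95 g, rigid. It starts upright on the table on the robot's side of the riser. The point is on its axis, half-way up (38 mm over its underside); z is its axis, up when upright.
- tub_xl_mid (a point): largest of the four loose tubs of fish food: a plain upright cylinder, white with a green label band and a ribbed grey screw lid, 58 mm in diameter, 94 mm tall, about 150 g, rigid. It starts upright on the table on the robot's side of the riser. The point is on its axis, half-way up (47 mm over its underside); z is its axis, up when upright.
- stand1_top (a point): ticket stand, first from the left (+y end): fixed black plate 72 x 72 x 3 mm on a fixed plywood riser (600 x 125 mm, 45 mm high); a blank white ticket hangs over the far edge, nothing stands above the plate. Point: middle of the plate's upper face, where a tub is to stand, 48 mm over the table; z up, y left along the row. Stands are 95 mm apart, give or take 8.
- stand2_top (a point): ticket stand, second from the left: fixed black plate 72 x 72 x 3 mm on a fixed plywood riser (600 x 125 mm, 45 mm high); a blank white ticket hangs over the far edge, nothing stands above the plate. Point: middle of the plate's upper face, where a tub is to stand, 48 mm over the table; z up, y left along the row. Stands are 95 mm apart, give or take 8.
- stand3_top (a point): ticket stand, third from the left: fixed black plate 72 x 72 x 3 mm on a fixed plywood riser (600 x 125 mm, 45 mm high); a blank white ticket hangs over the far edge, nothing stands above the plate. Point: middle of the plate's upper face, where a tub is to stand, 48 mm over the table; z up, y left along the row. Stands are 95 mm apart, give or take 8.
- stand4_top (a point): ticket stand, fourth (-y end): fixed black plate 72 x 72 x 3 mm on a fixed plywood riser (600 x 125 mm, 45 mm high); a blank white ticket hangs over the far edge, nothing stands above the plate. Point: middle of the plate's upper face, where a tub is to stand, 48 mm over the table; z up, y left along the row. Stands are 95 mm apart, give or take 8.
- tub_big_mid (a point): the biggest tub of the same range, 68 mm in diameter and 114 mm tall, about 300 g, loose, already standing on the riser just past the first or the fourth stand, about 100 mm from that stand's middle (which end changes from start to start). It stays there. The point is on its axis, 57 mm over its underside.
- cleaner_mid (a point): a magnetic glass cleaner: a black block 80 x 50 mm with a yellow bar handle, 45 mm high in all, about 300 g, loose, lying on the riser at the end opposite to the biggest tub, about 100 mm from the middle of the nearest stand. Not part of the row; it stays there. The point is its centre, 22 mm over its underside; x is its long side, z up.

How it is judged (in metres and radians):
At the end, for the whole second after the job is handed in: The four tubs stand upright (0.1 rad), released, at rest, one on each ticket stand within 12 mm of its middle, sizes falling from the stand next to the biggest tub to the one furthest from it; the biggest tub and the glass cleaner are upright and within 15 mm of where they were (((horizontal distance between tub_big_mid and stand1_top below 0.16 m and horizontal distance between tub_xl_mid and stand1_top below 0.012 m and z of tub_xl_mid in the frame of stand1_top between 0.042 and 0.052 m and horizontal distance between tub_l_mid and stand2_top below 0.012 m and z of tub_l_mid in the frame of stand2_top between 0.033 and 0.043 m and horizontal distance between tub_m_mid and stand3_top below 0.012 m and z of tub_m_mid in the frame of stand3_top between 0.025 and 0.035 m and horizontal distance between tub_s_mid and stand4_top below 0.012 m and z of tub_s_mid in the frame of stand4_top between 0.018 and 0.028 m) or (horizontal distance between tub_big_mid and stand4_top below 0.16 m and horizontal distance between tub_s_mid and stand1_top below 0.012 m and z of tub_s_mid in the frame of stand1_top between 0.018 and 0.028 m and horizontal distance between tub_m_mid and stand2_top below 0.012 m and z of tub_m_mid in the frame of stand2_top between 0.025 and 0.035 m and horizontal distance between tub_l_mid and stand3_top below 0.012 m and z of tub_l_mid in the frame of stand3_top between 0.033 and 0.043 m and horizontal distance between tub_xl_mid and stand4_top below 0.012 m and z of tub_xl_mid in the frame of stand4_top between 0.042 and 0.052 m)) and angle between each of tub_s_mid, tub_m_mid, tub_l_mid, tub_xl_mid, tub_big_mid, cleaner_mid's own z axis and vertical below 0.1 rad and linear speed of each of tub_s, tub_m, tub_l, tub_xl below 0.02 m/s and contact force between each of tub_s, tub_m, tub_l, tub_xl and the fingers below 0.05 N and distance of each of tub_big_mid, cleaner_mid from where it was at the start of the episode below 0.015 m); the robot touches nothing.
It fails at once if a tub falls: it moves faster than 0.7 m/s without being held (a drop of more than 25 mm) ((linear speed of tub_s above 0.7 m/s and contact force between tub_s and the fingers below 0.01 N) or (linear speed of tub_m above 0.7 m/s and contact force between tub_m and the fingers below 0.01 N) or (linear speed of tub_l above 0.7 m/s and contact force between tub_l and the fingers below 0.01 N) or (linear speed of tub_xl above 0.7 m/s and contact force between tub_xl and the fingers below 0.01 N)).
It fails at once if a tub is knocked over (leans more than 0.8 rad) (angle between any of tub_s_mid, tub_m_mid, tub_l_mid, tub_xl_mid's own z axis and vertical above 0.8 rad).
It fails at once if the biggest tub or the cleaner is pushed more than 15 mm or tipped (distance of any of tub_big_mid, cleaner_mid from where it was at the start of the episode above 0.015 m or angle between any of tub_big_mid, cleaner_mid's own z axis and vertical above 0.3 rad).
It also fails if it takes over 102 s, if anything falls off the work surface, if the arm or the gripper's body presses on something with over 40 N, if the wrist force passes 120 N, or if a joint passes its speed limit or range.

### The arm

A 6-joint arm with a two-finger parallel gripper is mounted at the origin on the work surface. World frame = base frame: x ahead of the robot, y to its left, z up, the work surface at z = 0. Lengths are in mm, angles in rad, forces in N, time in s.
With the tool pointing down it reaches from about 350 to 725 mm from the base axis. Payload 4.3 kg.
Tool frame: the origin (TCP) lies midway between the tips of the shut fingers; the grasp point (between the pads) lies bot.grip_depth behind it (bot.grip_depth is the distance from the TCP to the grasp point, in mm); z points along the fingers, x is the direction in which the jaws open and shut, and the axes are right-handed (so a half turn about z gives the same grasp; the last joint's range is limited). The gripper opens to 85 mm and grips with 20 to 120 N. Pads are 22 mm wide; open, the fingers measure 114 mm over their backs; the gripper's body (76 mm by 85 mm) begins 54 mm behind the grasp point. The pads swing forward as they close: fully open they stand 13 mm farther back than shut.
Start: joints at [1.152, 0.377, 0.081, 1.274, 0, 1.46], TCP at [174.76, 547.84, 206.529] pointing down, gripper open.
Joint ranges: [-2.72, 2.72], [-0.84, 1.66], [-1.02, 1.22], [-1.77, 2.12], [-1.37, 1.28], [-3.14, 3.14]. Speed limits (rad/s): [2.57, 2.57, 3.14, 3.14, 3.14, 3.14].

### API

Orientations are given as a unit quaternion [x, y, z, w].
In Python, from plant import bot, claw, kin, get_image, job, cut_out, monitor gives the robot as it stands. Calls block until the motion is done:
- bot.move_to(position, orientation): joint-space move of the TCP to a pose.
- bot.line_to(position, max_speed=150, frame=None, until_force=None): straight line of the TCP; frame=None keeps the orientation; max_speed is the mean speed in mm/s. With until_force (N) it stops when the force on the tool has changed by that much, and returns True; else False.
- bot.goto_joints(angles): joint-space move.
- claw.gripper_to(opening, grip_force=None): finger opening in mm; grip_force is the grip in N (None keeps the last); returns when the fingers have stopped.
- bot.dwell(seconds).
- kin.inverse_kinematics(position, orientation): joint angles nearest the present ones, or None.
- get_image(name): name is "side" or "top"; returns a dict with "pixels" (384x512x3 uint8, red, green, blue), "fov_y" (degrees; the focal length in pixels is half the picture's height over the tangent of half this angle, whatever the lens; pixels are square), "cx", "cy" (the principal point, pixels), "k1" (the pictures are not rectified: a ray, as slopes to the right and down, at radius r is drawn at 1 + k1 r^2 times it, then the intrinsics apply), "R" (3x3) and "t" (3): a world point X has camera coordinates R X + t. Camera axes: x right, y down, z forward; pixel columns grow to the right and rows downward; lengths in mm; the calibration is good to about 2 mm. A picture is of the moment at which its call begins. There is no depth.
A pose or a line that the arm cannot do raises bot.Unreachable and nothing moves.
- job.sign_off(): hands the job in, once; it reports no verdict.
Trained networks look in a picture, given as the dict that the camera call returned (one of the last four; its "shot" number tells which), for a name from the list of things; names that differ only in an ending like _2 or _b are one class to them, and where a whole thing is asked for, a point or a joint stands for the part that bears it (a point fixed in the world has none). Each returns a list of dicts, best first, with "score" (0 to 1); they miss things now and then, are a little off and sometimes report something else, mostly with a low value. They report only what shows in the picture. A call takes as long as a camera call.
- cut_out(picture, query): "mask" (384x512 bool, what is visible of it) and "bbox" ([left, top, right, bottom] in pixels, round what is visible of it).
Readings, each from a call of its own:
- monitor.get_t(): time.
- monitor.get_qpos(): joint angles.
- monitor.get_joint_vel(): joint speeds.
- monitor.get_tau(): joint torques, N m.
- monitor.get_eef_pos(): TCP position.
- monitor.get_tcp_rot(): TCP orientation.
- monitor.get_wrist_force(): force on the tool from outside, world axes, zero at the start.
- monitor.get_torque(): the same for the moment, N m.
- monitor.get_finger_gap(): finger opening in mm.
Only numpy, scipy, OpenCV 4.12 (cv2) and the standard library are available. Lean on these libraries where they do the work, as an engineer would, in place of code of your own. Each camera call takes 0.05 s, during which the arm holds its last target. There are 200 camera calls.

## Working session

There is one attempt and no reset: what is moved stays moved. The work goes in short steps, each a Python script; the robot and the scene stay as the last script left them, time stands still between calls to the robot, and variables do not carry over. Pictures are saved under pics/ and viewed, about 12 in all and at most 16, crops included, and the job is handed in when it is done.

```bash
mkdir -p pics; ls
python3 - <<'E'
from plant import *
import cv2,numpy as np
for n in("top","side"):
    p=get_image(n); cv2.imwrite(f"pics/{n}0.png",cv2.cvtColor(p["pixels"],cv2.COLOR_RGB2BGR))
    R=np.array(p["R"]);t=np.array(p["t"]);print(n,p["fov_y"],p["cx"],p["cy"],p["k1"],(-R.T@t).round(),R.round(3).tolist())
    for q in["tub_s_mid","tub_xl_mid","tub_big_mid","stand1_top","cleaner_mid"]:
        try: print(q,[(round(d["score"],2),np.round(d["bbox"]).tolist()) for d in cut_out(p,q)])
        except Exception as e: print(q,e)
print(monitor.get_t(),bot.grip_depth,monitor.get_tcp_rot(),monitor.get_finger_gap())
E
```

```text
pics
top 56.26446564104235 255.4788100767921 187.09928282200954 -0.038581798898148154 [ 473.    7. 1057.] [[0.021, -1.0, -0.003], [-0.997, -0.02, -0.079], [0.079, 0.005, -0.997]]
tub_s_mid [(0.69, [164.0, 237.0, 179.0, 250.0])]
tub_xl_mid [(0.95, [338.0, 236.0, 363.0, 259.0])]
tub_big_mid [(0.87, [329.0, 146.0, 365.0, 175.0])]
stand1_top [(0.78, [196.0, 127.0, 224.0, 167.0]), (0.69, [298.0, 138.0, 324.0, 173.0]), (0.32, [229.0, 128.0, 257.0, 164.0])]
cleaner_mid [(0.59, [158.0, 134.0, 185.0, 170.0])]
side 54.65386314591681 262.5162673057241 196.605293430992 -0.0549538384155957 [270. 511. 728.] [[-0.876, -0.482, -0.008], [-0.353, 0.653, -0.671], [0.329, -0.585, -0.742]]
tub_s_mid [(0.62, [268.0, 320.0, 289.0, 347.0])]
tub_xl_mid [(0.88, [349.0, 142.0, 381.0, 184.0]), (0.54, [265.0, 318.0, 291.0, 350.0])]
tub_big_mid [(0.6, [265.0, 100.0, 291.0, 147.0])]
stand1_top [(0.65, [163.0, 212.0, 219.0, 252.0])]
cleaner_mid [(0.57, [146.0, 245.0, 184.0, 287.0])]
0.6 18.700000000000003 [ 8.07446296e-01  5.89941078e-01  4.66565759e-05 -3.85475897e-05] 85.05871190432556
```

```bash
python3 -c "
import cv2
for n in('top','side'): cv2.imwrite(f'pics/{n}0b.png',cv2.resize(cv2.imread(f'pics/{n}0.png'),(800,600),interpolation=cv2.INTER_CUBIC))"
```

```text
(no output)
```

View pics/top0b.png

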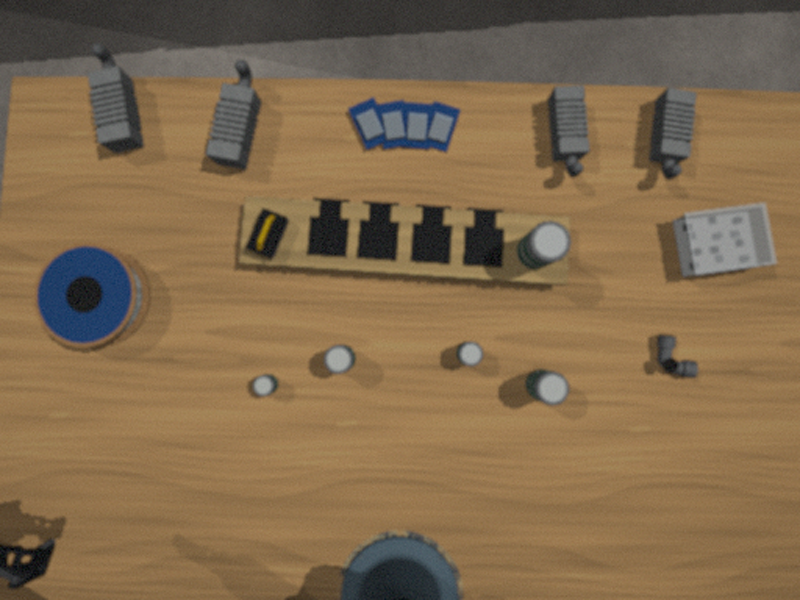

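View pics/side0b.png

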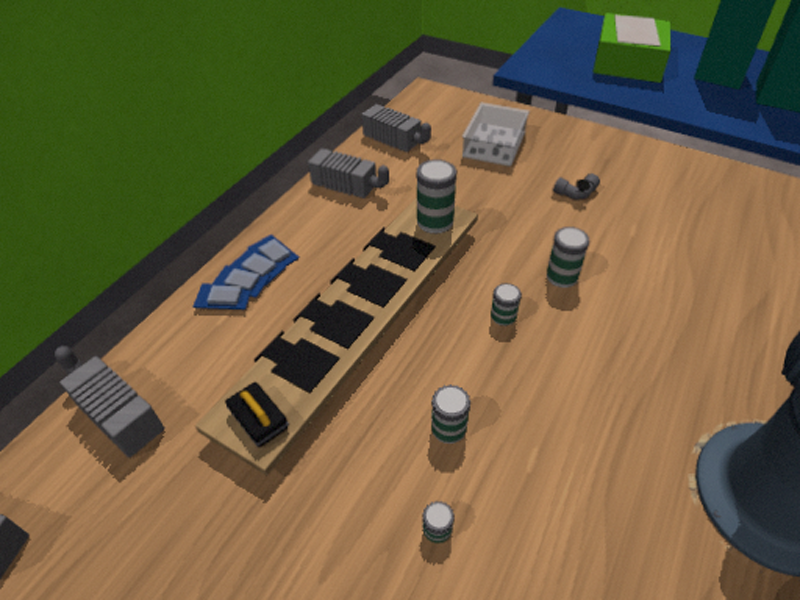

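The biggest tub stands at the −y end, next to stand 4. In the top view (800-px scale) the tubs are s at (264,385), l at (339,359), m at (470,353) and xl at (552,387). The plates are at about (328,236), (378,237), (431,241) and (484,243). The order is therefore xl→4, l→3, m→2, s→1. Next I'll fit the known shapes.

```bash
cat > vis.py <<'E'
import numpy as np, cv2
from scipy.optimize import minimize
SZ=dict(s=(38,46),m=(44,60),l=(51,76),xl=(58,94),big=(68,114))
def proj(p,X):
    c=np.atleast_2d(X)@np.array(p["R"]).T+np.array(p["t"]); u=c[:,:2]/c[:,2:]
    u=u*(1+p["k1"]*(u**2).sum(1,keepdims=True))
    f=192/np.tan(np.radians(p["fov_y"]/2)); return u*f+[p["cx"],p["cy"]]
def unproj(p,px,z):
    f=192/np.tan(np.radians(p["fov_y"]/2)); d=(np.array(px)-[p["cx"],p["cy"]])/f; u=d.copy()
    for _ in range(10): u=d/(1+p["k1"]*(u@u))
    R=np.array(p["R"]);C=-R.T@np.array(p["t"]);r=R.T@[*u,1]; return (C+r*(z-C[2])/r[2])[:2]
def poly(pts,hull=False):
    S=8; m=np.zeros((384*2,512*2),np.uint8)
    q=cv2.convexHull(pts.astype(np.float32))[:,0] if hull else pts
    cv2.fillPoly(m,[np.round((q*2+.5)*2**S).astype(np.int32)],255,shift=S)
    return cv2.resize(m,(512,384),interpolation=cv2.INTER_AREA)/255.
A=np.linspace(0,2*np.pi,40)[:-1]; CIR=np.c_[np.cos(A),np.sin(A)]
def cyl(p,xy,d,h,z0):
    c=CIR*d/2+xy; return poly(proj(p,np.r_[np.c_[c,0*A[1:]+z0],np.c_[c,0*A[1:]+z0+h]]),True)
def iou(a,b): return np.minimum(a,b).sum()/np.maximum(a,b).sum()
def fit_cyl(p,mask,k,z0,xy0):
    m=mask.astype(float); f=lambda v:-iou(cyl(p,v,*SZ[k],z0),m)
    r=minimize(f,xy0,method="Nelder-Mead",options=dict(initial_simplex=np.array(xy0)+[[0,0],[12,0],[0,12]],xatol=.2,fatol=1e-4))
    return r.x,-r.fun
def sq(p,xy,yaw,a,dx0=0,dx1=0,dy=0):
    b=np.array([[-a-dx0,-a-dy],[a+dx1,-a-dy],[a+dx1,a+dy],[-a-dx0,a+dy]])
    R=np.array([[np.cos(yaw),-np.sin(yaw)],[np.sin(yaw),np.cos(yaw)]])
    return poly(proj(p,np.c_[b@R.T+xy,np.full(4,48.)]))
def fit_stand(p,xy0,yaw):
    D=np.clip((75-p["pixels"].max(2).astype(float))/30,0,1)  # dark plate
    def f(v):
        i=sq(p,v,yaw,36); o=sq(p,v,yaw,36,9,0,9)-i; return -(D*i).sum()/i.sum()+(D*o).sum()/o.sum()
    r=minimize(f,xy0,method="Nelder-Mead",options=dict(initial_simplex=np.array(xy0)+[[0,0],[8,0],[0,8]],xatol=.2,fatol=1e-4))
    return r.x,-r.fun
def tub_masks(p,cut_out,keys):
    out=[]
    for k in keys:
        for d in cut_out(p,f"tub_{k}_mid"):
            b=d["bbox"]
            if all(abs(b[0]-o[0][0])+abs(b[1]-o[0][1])>12 for o in out): out.append((b,d["mask"]))
    return out
E
cat > see.py <<'E'
from plant import *
from vis import *
px=dict(s=(264,385),l=(339,359),m=(470,353),xl=(552,387)); st=[(328,236),(378,237),(431,241),(484,243)]
p=get_image("top"); q=get_image("side")
g={k:unproj(p,np.array(v)*.64,SZ[k][1]) for k,v in px.items()}
for n,im in(("top",p),("side",q)):
    M=tub_masks(im,cut_out,["s","m","l","xl","big"])
    for k in g:
        c=max(M,key=lambda o:iou(cyl(im,g[k],*SZ[k],0),o[1].astype(float)))
        x,s=fit_cyl(im,c[1],k,0,g[k]); print(n,k,g[k].round(),x.round(1),round(s,2))
a=unproj(p,np.array([240,264])*.64,45);b=unproj(p,np.array([553,285])*.64,45); yaw=np.arctan2(-(a-b)[0],(a-b)[1]);print("yaw",yaw)
for n,im in(("top",p),("side",q)):
    for i,v in enumerate(st):
        x,s=fit_stand(im,unproj(p,np.array(v)*.64,48),yaw);print(n,"stand",i+1,x.round(1),round(s,2))
    M=im["pixels"][:,:,::-1].copy()
    cv2.imwrite(f"pics/{n}1.png",M)
E
python3 see.py
```

```text
Traceback (most recent call last):
  File "see.py", line 9, in <module>
    c=max(M,key=lambda o:iou(cyl(im,g[k],*SZ[k],0),o[1].astype(float)))
  File "see.py", line 9, in <lambda>
    c=max(M,key=lambda o:iou(cyl(im,g[k],*SZ[k],0),o[1].astype(float)))
                             ~~~^^^^^^^^^^^^^^^^^^
  File "vis.py", line 19, in cyl
    c=CIR*d/2+xy; return poly(proj(p,np.r_[np.c_[c,0*A[1:]+z0],np.c_[c,0*A[1:]+z0+h]]),True)
                                           ~~~~~^^^^^^^^^^^^^^
ValueError: all the input array dimensions except for the concatenation axis must match exactly, but along dimension 0, the array at index 0 has size 39 and the array at index 1 has size 38
```

```bash
sed -i 's/0\*A\[1:\]/0*A/g; s/A=np.linspace(0,2\*np.pi,40)\[:-1\]/A=np.linspace(0,2*np.pi,40,endpoint=False)/' vis.py; python3 see.py
```

```text
top s [381. 250.] [381.2 251.8] 0.91
top l [432. 113.] [430.2 115.8] 0.85
top m [ 447. -116.] [ 445.2 -117.7] 0.85
top xl [ 392. -253.] [ 393.1 -251.2] 0.88
side s [381. 250.] [380.3 252.6] 0.87
side l [432. 113.] [432.5 116.4] 0.93
side m [ 447. -116.] [ 447.5 -121. ] 0.89
side xl [ 392. -253.] [ 392.5 -255.6] 0.93
yaw -0.04703238663408803
top stand 1 [654.3 143.7] 0.87
top stand 2 [650.   53.7] 0.88
top stand 3 [646.3 -44.9] 0.87
top stand 4 [ 640.5 -140.5] 0.89
side stand 1 [652.6 146.3] 0.96
side stand 2 [648.5  54.2] 0.97
side stand 3 [644.1 -43. ] 0.96
side stand 4 [ 639.8 -138.5] 0.95
```

The two cameras agree to about 3 mm, and the stand spacings of 90, 98 and 96 mm are plausible. I'll average them and start with the xl tub.

```bash
cat > pp.py <<'E'
from plant import *
import numpy as np
from vis import SZ
T=dict(s=(381,252),m=(446.3,-119.5),l=(431.3,116),xl=(392.8,-253.5))
S=dict(s=(653.5,145),m=(649.3,54),l=(645.2,-44),xl=(640.2,-139.5))
ZG=dict(s=26,m=36,l=46,xl=56); H=215
yaw=-.047; Q=[np.cos(yaw/2),np.sin(yaw/2),0,0]
def pick(k):
    z=ZG[k]-bot.grip_depth; claw.gripper_to(85,40)
    bot.move_to([*T[k],H],Q); bot.line_to([*T[k],z],max_speed=150)
    claw.gripper_to(SZ[k][0]-8,40); g=monitor.get_finger_gap()
    print(k,"gap",round(g,1),"t",round(monitor.get_t(),1)); return abs(g-SZ[k][0])<4
def place(k):
    z=ZG[k]-bot.grip_depth+48
    bot.line_to([*T[k],H],max_speed=180); bot.line_to([*S[k],H],max_speed=220)
    bot.line_to([*S[k],z+12],max_speed=150)
    hit=bot.line_to([*S[k],z-3],max_speed=20,until_force=3)
    print("touch",hit,"dz",round(monitor.get_eef_pos()[2]-z,1)); bot.dwell(.2)
    claw.gripper_to(SZ[k][0]+16); bot.line_to([*S[k],H],max_speed=150)
    print("gap",round(monitor.get_finger_gap(),1),"t",round(monitor.get_t(),1))
E
python3 - <<'E'
from pp import *
for k in T: print([kin.inverse_kinematics([*v,z],Q) is not None for v,z in((T[k],H),(T[k],ZG[k]-18.7),(S[k],H),(S[k],ZG[k]+29))])
if pick("xl"): place("xl")
import cv2
p=get_image("side");cv2.imwrite("pics/xl.png",cv2.resize(p["pixels"][:,:,::-1],(800,600)))
E
```

```text
[True, True, True, True]
[True, True, True, True]
[True, True, True, True]
[True, True, True, True]
xl gap 57.4 t 6.4
touch True dz 0.9
gap 74.2 t 11.9
```

View pics/xl.png

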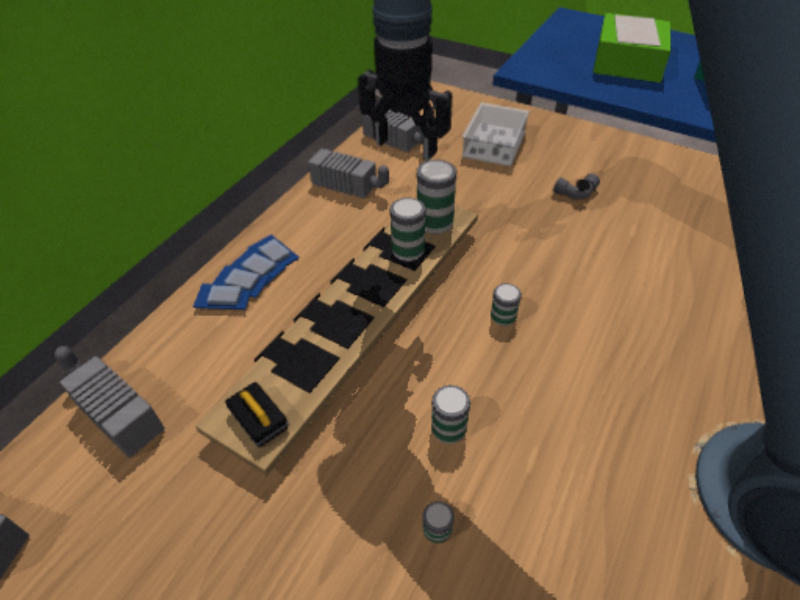

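The xl tub stands upright in the middle of stand 4, at about (408,230). The other tubs haven't moved, so I'll do the rest.

Run:
```python
from pp import *
for k in("l","m","s"):
    if not pick(k): print("bad grip");break
    place(k)
else:
    bot.goto_joints([1.152,.377,.081,1.274,0,1.46])
from vis import *
for n in("top","side"):
    p=get_image(n);cv2.imwrite(f"pics/{n}_end.png",cv2.resize(p["pixels"][:,:,::-1],(800,600)))
    M=tub_masks(p,cut_out,["s","m","l","xl","big"])
    for k in S:
        c=max(M,key=lambda o:iou(cyl(p,S[k],*SZ[k],48),o[1].astype(float)))
        x,s=fit_cyl(p,c[1],k,48,S[k]);print(n,k,(x-S[k]).round(1),round(s,2))
print(monitor.get_t())
```

```text
l gap 49.9 t 15.3
touch True dz 0.8
gap 66.9 t 21.1
m gap 42.9 t 24.2
touch True dz 0.7
gap 59.7 t 30.1
s gap 36.3 t 33.8
touch True dz 0.6
gap 54.0 t 40.0
top s [-0.2 -1.5] 0.93
top m [-0.8  2.3] 0.9
top l [-0.4 -0.4] 0.9
top xl [-2.6 -0.5] 0.92
side s [ 4.5 -2.7] 0.78
side m [ 3.5 -0.2] 0.89
side l [ 1.9 -2.1] 0.9
side xl [-0.5 -0.3] 0.93
42.8583
```

View pics/side_end.png

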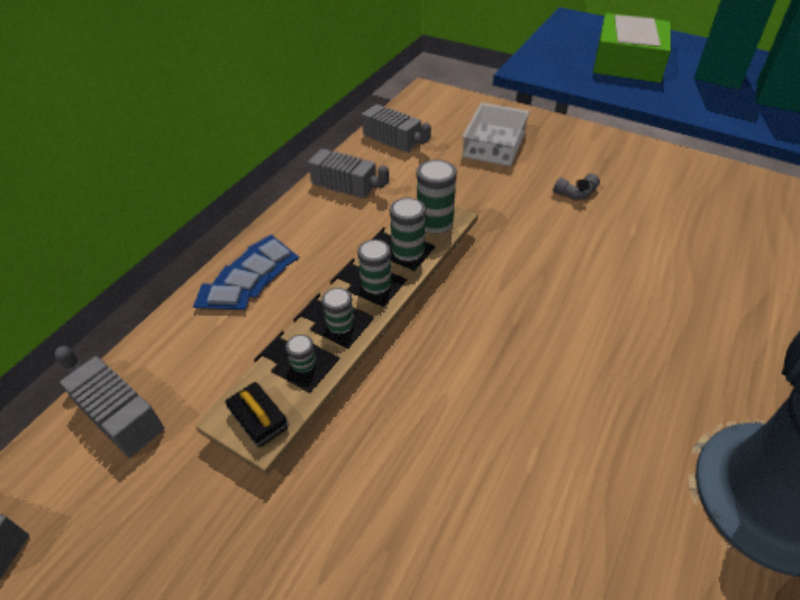

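View pics/top_end.png

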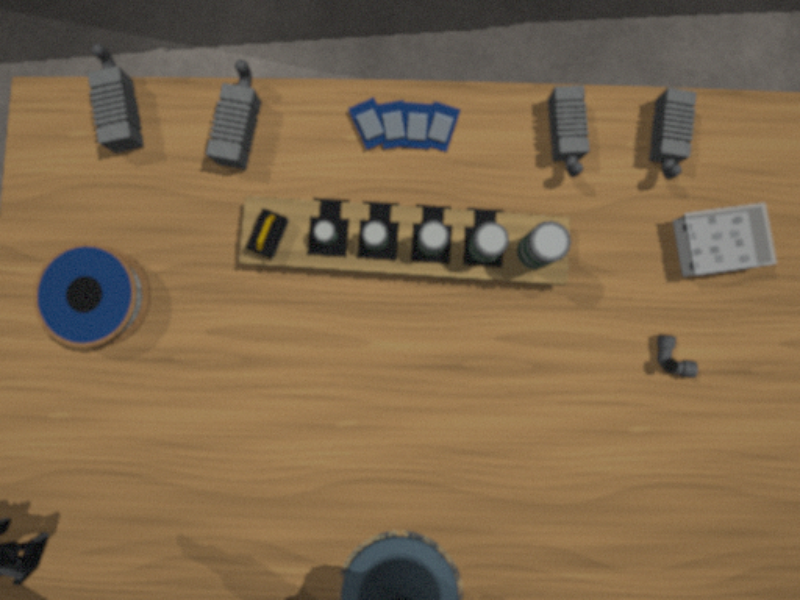

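All four tubs stand upright and centred, falling in size from the big tub at (545,240) to the smallest at (323,231). The big tub and the cleaner haven't moved.

```bash
python3 -c "
from plant import *
print(job.sign_off())"
```

```text
the job is handed in; nothing more can be done
None
```

The row is finished and handed in at about 43 s of the 102 s allowed. The biggest tub was at the −y end, so xl stands on stand 4, l on 3, m on 2 and s on 1. Each tub was lowered until it touched its plate and then released.

- **Position:** in the last fits, the top view put every tub within about 3 mm of its stand's middle. The side view put them within 4 mm, except the smallest, which it put 5 mm off. That one disagrees with the top view (under 2 mm) and was the weakest fit (overlap 0.78), but both are inside the 12 mm limit.
- **Biggest tub and cleaner:** both looked unmoved in the before and after pictures; I did not measure them.
- **Arm:** it is back at its start pose, clear of everything. No check failed.

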